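# Park the cordless iron and switch its base on

## Task

Put the cordless iron back on its charging base: set it down gently on the rest with its heel towards the tower, and slide it back until the heel is fully home against the tower and its contact. Then switch the base on by pressing down the raised end of its rocker switch until it snaps over and stays, without forcing the iron or the switch. Leave the bottle, the jar and the brush where they are.

Things in the scene. Friction and masses are not known exactly. Their poses are not given: they have to be found in the camera images.
- iron: cordless iron: white shell, steel soleplate, black handle; 213 long, 104 wide at the heel, 134 tall, 0.65 to 0.95 kg. Origin on the sole's underside on the centreline; x points to the blunt heel (face at x = +95), -x to the nose (-118), z up. Below the handle it is at most 66 high. Found standing on its sole on a 6 thick dark mat
- grip (a point): on the iron's handle bar, over its centre of mass, 120 above the sole. The bar runs along the iron's x (some 100 free), is 32 wide (y) and 28 tall, with a gap of 40 below it; to be taken from above across its width
- heel (a point): on the iron, foot of the heel face on the centreline, at sole height; axes as the iron's. Above it, in the heel face, is a centred pocket 34 wide, 31 high (6 to 37 above the sole), 11 deep, for the base's contact block
- nose (a point): tip of the iron's nose, 118 before its origin and 16 above the sole: blunt, some 4 wide and upright from 0 to 26 above the sole, so that shut fingers can push the iron low down, in line with the contact block. Pushed by the high handle (15 to 18 N) it rocks and bears down harder on the deck
- base: white charging base, fast on the table. Origin at the underside of its rest, on the centreline; x points to the heel tower, z up. The rest is a level deck 40 high, x -135 to 135, 136 wide. The grey tower stands on it at x 85 to 135, 120 wide, 72 above the deck. On the -y side is a lower apron, 30 above the table, y -66 to -138, with the rocker switch
- home (a point): on the base, where the tower face meets the deck, on the centreline; axes as the base's. The iron is home when heel is here and its x lies along the base's x. Then the heel is hard on the tower; over 60 N between iron and base in all (weight, pressing and pushing added up) would break it
- mouth (a point): on the deck's centreline, 55 before home: where to set the heel down. Two cheeks 12 tall guide the heel: 111 apart in the last 25 before the tower, flaring over 60 to 136 apart at base x = 0, so here they are 123 apart
- contact_tip (a point): end of the black contact block that sticks 16 out of the tower, centred 25 above the deck, 26 wide, 14 tall. It enters the heel's pocket, so the iron cannot be lowered straight into place. Over the last 5 it must be pushed in against a steady 8 N, and stays in; with the sole's rubbing (2 to 4 N), 10 to 14 N of push low on the nose does it. The point moves with it
- rocker (a joint): angle of the switch: 0 off (as found), 0.42 on; it pivots at pivot about the base's y. Off, its -x half is raised, the end 8.3 above the pivot, and its +x half lies level, 2 above; on, the other way round. The raised end resists a press with 8 to 9 N, gives way at about 0.32 and snaps down by itself to a hard stop, 6.5 lower in all. Over 15 N would break it
- pivot (a point): on the base: pivot of the rocker, 34 above the table, axes as the base's. The rocker is a black seesaw 32 long (base x), 22 wide, with halves of 16 that meet in a shallow V, in a black bezel 32 above the table
- press (a point): where to press: on top of the rocker's -x half, 13 from the pivot, moving with it. Fingers that reach over the pivot keep the other half from rising
- bottle: white bottle with blue cap, 68 across, 190 tall, origin under its centre; a bystander
- tub: glass jar with white lid, 90 across, 85 tall, origin under its centre; a bystander
- brush: wooden clothes brush lying on its bristles, 170 long, 40 wide, 26 tall, origin under its centre; a bystander

How it is judged:
On the way, in this order (a step that is already met when the one before it is completed fails the run):
1. the iron stands on the rest with its heel home against the tower, the switch still off (x of heel in the frame of home between -0.0015 and 0.003 m and y of heel in the frame of home between -0.007 and 0.007 m and z of heel in the frame of home between -0.003 and 0.003 m and angle between the x axis of iron and the x axis of base, either way round below 0.08 rad and value of joint rocker below 0.1 rad), for 0.2 s.
2. the rocker has snapped over (value of joint rocker above 0.38 rad), for 0.2 s.
At the end, for the whole second after the job is handed in: The iron rests flat on the deck (within 3 mm), its heel within 1.5 mm of the tower face, within 7 mm of the centreline and 0.08 rad of straight, at rest; the rocker is on (above 0.38 rad) (x of heel in the frame of home between -0.0015 and 0.003 m and y of heel in the frame of home between -0.007 and 0.007 m and z of heel in the frame of home between -0.003 and 0.003 m and angle between the x axis of iron and the x axis of base, either way round below 0.08 rad and value of joint rocker above 0.38 rad and linear speed of iron below 0.01 m/s); the robot touches nothing.
It fails at once if the rocker was pressed with more than 15 N (contact force between rocker and anything else above 15 N).
It fails at once if the iron was forced or dropped on the base (more than 60 N) (contact force between iron and base above 60 N).
It fails at once if the iron was tipped over (angle between iron's own z axis and vertical above 0.5 rad).
It fails at once if the bottle, the jar or the brush was moved (distance of any of bottle, tub, brush from where it was at the start of the episode above 0.02 m).
It also fails if it takes over 59 s, if anything falls off the work surface, if the arm or the gripper's body presses on something with over 40 N, if the wrist force passes 120 N, or if a joint passes its speed limit or range.

## Robot

A 6-joint arm with a two-finger parallel gripper is mounted at the origin on the work surface. World frame = base frame: x ahead of the robot, y to its left, z up, the work surface at z = 0. Lengths are in m, angles in rad, forces in N, time in s.
With the tool pointing down it reaches from about 0.35 to 0.975 m from the base axis. Payload 4.9 kg.
Tool frame: the origin (TCP) lies at the very end of the fingers, on their centre line; the grasp point (between the pads) lies 19 mm behind it (env.pinch_z is the distance from the TCP to the grasp point, in m); z points along the fingers, y is the line along which they close (so a half turn about z gives the same grasp; the last joint's range is limited). The gripper opens to 85 mm and grips with 20 to 120 N. Pads are 22 mm wide; open, the fingers measure 114 mm over their backs; the gripper's body (76 mm by 85 mm) begins 54 mm behind the grasp point. The pads swing forward as they close: fully open they stand 13 mm farther back than shut.
Start: joints at [0.999, 0.053, 1.613, -0, 1.476, -0.119], TCP at [0.273, 0.562, 0.231] pointing down, gripper open.
Joint ranges: [-3.01, 3.01], [-1.01, 2.22], [0.06, 2.58], [-1.02, 4.17], [0.09, 2.62], [-3.14, 3.14]. Speed limits (rad/s): [2.57, 2.57, 3.14, 3.14, 3.14, 3.14].

## Interface

Orientations are given as a unit quaternion [x, y, z, w].
In Python, from cell import env gives the robot as it stands.
- The arm moves only by the tool arm_command, never from a script. Its argument "commands" is a list of rows, each a list of 7 numbers: the shift along the tool's x, y, z in mm, then the turn, a rotation vector about the tool's x, y, z in rad, then the opening, from 0 (shut) to 1 (fully open). A call has 1 to 10 rows; each row shifts and turns the commanded pose from where the row before left it, along the tool's axes as they then stand; what a row does not reach is not made up. A row lasts 1/12 s, in which the tool goes at most 41.7 mm and 7.16 degrees, less where a joint would pass 70% of its speed; a pose out of reach is approached as far as the arm can. A call is refused whole if a number of a shift passes 41.7 or a number of a turn 0.125, either way. A call with a gripper value outside its range is refused whole. The fingers move at their own pace and stop on an object; the grip force is fixed at half the most. Time passes only in rows, so rows that do not move let the fingers close. It gives the time, the measured TCP pose, the force, the opening and the grip force at its end, in the units of the state.
- env.read_state(): the state, without advancing time (a new reading comes with each control period).
- env.get_image(name): name is "side" or "top" or "wrist"; returns (picture, depth): 384x512x3 uint8, blue, green, red; 384x512 float32, m along the optical axis (not along the pixel's ray), 0 where there is no reading.
- env.camera_model(name): a dict with "fx", "fy", "cx", "cy" (pixels), "rvec" (rotation vector, rad) and "tvec" (3), from world to camera coordinates, as OpenCV has them; the wrist camera has in their place "mount" (4x4, takes a point from camera to tool coordinates, whose origin is the TCP and whose axes are the flange's). Camera axes: x right, y down, z forward; pixel columns grow to the right and rows downward; lengths in m; the calibration is good to about 2 mm. The wrist camera is an equidistant fisheye: a pixel r from the principal point sees the ray r / f radians off the axis. A picture is of the moment at which its call begins: read the wrist's pose just before it. camera_model takes no time and is no camera call.
- env.finish_job(): hands the job in; it is judged then, once.
The state is a dict: "time": time; "q": joint angles; "dq": joint speeds; "effort": joint torques, N m; "tcp_pos": TCP position; "orientation": TCP orientation; "wrist_force": force on the tool from outside, world axes, zero at the start; "ft_torque": the same for the moment, N m; "finger_gap": opening from 0.0 (shut) to 1.0 (fully open); "gripper_force": force on a finger pad.
Only numpy, scipy, OpenCV 4.12 (cv2) and the standard library are available. Lean on these libraries where they do the work, as an engineer would, in place of code of your own. Each camera call takes 0.05 s, during which the arm holds its last target. There are 200 camera calls.

## Working session

There is one attempt and no reset: what is moved stays moved. The work goes in short steps, Python scripts to look and compute and a tool call to move; the robot and the scene stay as the last step left them, time stands still between calls to the robot, and variables do not carry over. Pictures are saved under pics/ and viewed, at most 10 in all, crops included, and the job is handed in when it is done.

Besides the shell and the picture viewer there is one more tool, called after "Request:" as name(argument=value, ...) on one line, values as JSON. arm_command: Moves the arm, as the interface text tells. Its arguments: {"type":"object","properties":{"commands":{"type":"array"}},"required":["commands"]}

```bash
mkdir -p pics; ls; cat > h.py <<'E'
import numpy as np,cv2
from cell import env
from scipy.spatial.transform import Rotation as R
def cam(n):
    m=env.camera_model(n);K=np.array([[m['fx'],0,m['cx']],[0,m['fy'],m['cy']],[0,0,1]])
    return K,R.from_rotvec(np.ravel(m['rvec'])).as_matrix(),np.ravel(m['tvec'])
def cloud(n,d):
    K,Rm,t=cam(n);v,u=np.indices(d.shape)
    p=np.stack([(u-K[0,2])/K[0,0]*d,(v-K[1,2])/K[1,1]*d,d],-1)
    return (p-t)@Rm
def plane(n,u,v,z):
    K,Rm,t=cam(n);r=Rm.T@np.linalg.solve(K,[u,v,1]);c=-Rm.T@t
    return c+r*(z-c[2])/r[2]
E
python3 - <<'E'
from h import *
for n in('top','side'):
    im,d=env.get_image(n);cv2.imwrite(f'pics/{n}0.png',im);np.savez(f'{n}0.npz',im=im,d=d)
    K,Rm,t=cam(n);print(n,K.tolist(),-Rm.T@t,Rm.tolist(),d.min(),d.max())
s=env.read_state();print({k:np.round(v,3).tolist() for k,v in s.items()})
E
```

```text
pics
top [[381.1596062575401, 0.0, 260.7361629539829], [0.0, 381.1596062575401, 195.92458093401933], [0.0, 0.0, 1.0]] [0.50246629 0.09266405 1.04088972] [[-0.015548909093426657, -0.9998634611429572, 0.00559379095343808], [-0.9950537327713219, 0.014924668230416827, -0.09821060623003536], [0.09811371119198084, -0.007093190356842159, -0.9951499315815172]] 0.0 1.9161476
side [[361.31447246498936, 0.0, 252.13600590952367], [0.0, 361.31447246498936, 192.69244123294163], [0.0, 0.0, 1.0]] [ 0.18059227 -0.34295712  0.78252709] [[0.7178853520052751, -0.6959371257463908, -0.017667438527266127], [-0.5378997169172249, -0.5383959137982134, -0.6486861602853543], [0.44193270519009076, 0.47518560269987076, -0.7608509230264028]] 0.0 3.0561535
{'time': 0.1, 'q': [0.999, 0.053, 1.614, 0.0, 1.476, -0.119], 'dq': [-0.001, -0.003, -0.003, 0.001, -0.0, -0.0], 'effort': [-0.0, -39.49, -37.136, -0.0, 0.004, 0.0], 'tcp_pos': [0.273, 0.562, 0.23], 'orientation': [0.224, 0.974, -0.001, -0.0], 'wrist_force': [-1.101, 0.184, -0.376], 'ft_torque': [0.045, 0.006, -0.021], 'gripper_force': 0.0, 'finger_gap': 0.999}
```

View pics/top0.png

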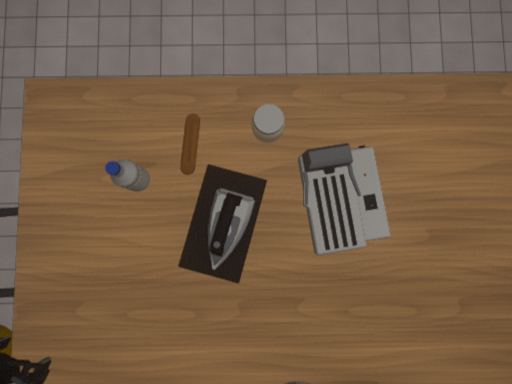

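View pics/side0.png

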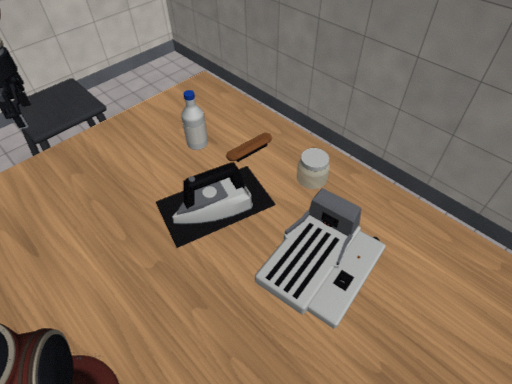

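The top view shows the iron at about (228,228), heel up and nose at (212,268). The base deck is at (335,205), the tower at (328,157) and the rocker at (371,202). The side view agrees with this. Next I'll measure with depth and height masks.

```bash
cat > m.py <<'E'
from h import *
def rect(P):
    c,s,a=cv2.minAreaRect((P[:,:2]*1000).astype(np.float32));b=cv2.boxPoints((c,s,a))
    return np.round(c,1),np.round(s,1),round(a,1),np.round(b,1).tolist()
z=np.load('top0.npz');im,d=z['im'],z['d'];C=cloud('top',d)
v,u=np.indices(d.shape)
def box(a,b,c,e): return (u>=a)&(u<b)&(v>=c)&(v<e)&(d>0)
base=box(290,400,135,262);
print('table z',np.percentile(C[box(60,180,280,360)][:,2],[5,50,95]))
h=C[...,2]
for n,lo,hi in(('tower',.105,.12),('deck',.035,.045),('apron',.025,.0335)):
    m=base&(h>lo)&(h<hi); m=cv2.morphologyEx(m.astype(np.uint8),cv2.MORPH_OPEN,np.ones((3,3)))>0
    print(n,m.sum(),np.median(h[m]),rect(C[m]))
ir=box(195,270,170,285)
for n,lo,hi in(('bar',.12,.16),('shell',.02,.08)):
    m=ir&(h>lo)&(h<hi);m=cv2.morphologyEx(m.astype(np.uint8),cv2.MORPH_OPEN,np.ones((2,2)))>0
    print(n,m.sum(),np.percentile(h[m],[5,50,95]),rect(C[m]))
m=ir&(h>.012)&(h<.1);P=C[m];mu=P[:,:2].mean(0);w,V=np.linalg.eigh(np.cov((P[:,:2]-mu).T));print('shell pca',mu,V[:,1])
# dark rocker bezel
g=im.max(2);m=((g<60)&box(355,390,185,220)).astype(np.uint8)
ys,xs=np.nonzero(m);print('bezel px',cv2.minAreaRect(np.c_[xs,ys].astype(np.float32)),h[m>0].round(4)[::6])
c=cv2.minAreaRect(np.c_[xs,ys].astype(np.float32))[0];print('bezel',plane('top',*c,.033))
# tower/deck top-view pixel contours + side camera
z=np.load('side0.npz');im,d=z['im'],z['d'];C=cloud('side',d);h=C[...,2]
base=box(250,390,185,325)
for n,lo,hi in(('tower',.105,.12),('deck',.035,.045),('apron',.025,.0335)):
    m=base&(h>lo)&(h<hi); m=cv2.morphologyEx(m.astype(np.uint8),cv2.MORPH_OPEN,np.ones((3,3)))>0
    print('S',n,m.sum(),np.median(h[m]),rect(C[m]))
ir=box(165,260,155,230)
m=ir&(h>.12)&(h<.16);print('S bar',m.sum(),np.percentile(h[m],[5,50,95]),rect(C[m]))
g=im.max(2);m=((g<60)&box(325,362,262,298)).astype(np.uint8);ys,xs=np.nonzero(m)
c=cv2.minAreaRect(np.c_[xs,ys].astype(np.float32));print('S bezel',c,plane('side',*c[0],.033))
E
python3 m.py
python3 - <<'E'
import cv2
a=cv2.imread('pics/top0.png')[130:290,180:400];b=cv2.imread('pics/side0.png')[150:330,150:400]
a=cv2.resize(a,(720,524)) ;cv2.imwrite('pics/topc.png',a)
E
```

```text
table z [-0.00333854 -0.00030884  0.00282391]
tower 651 0.11152241021246755 (array([696.3, -86.1]), array([ 40.1, 107.2]), 10.1, [[667.2000122070312, -36.79999923706055], [686.0, -142.39999389648438], [725.4000244140625, -135.39999389648438], [706.7000122070312, -29.799999237060547]])
deck 3957 0.04015531864048374 (array([ 587.8, -124.4]), array([260.7, 177.5]), 8.3, [[446.1000061035156, -55.400001525878906], [471.70001220703125, -231.10000610351562], [729.5999755859375, -193.5], [704.0, -17.799999237060547]])
apron 1938 0.02999162217237735 (array([ 608.4, -203.9]), array([248.5,  68.8]), 7.9, [[480.6000061035156, -187.0], [490.1000061035156, -255.10000610351562], [736.2000122070312, -220.8000030517578], [726.7000122070312, -152.6999969482422]])
bar 785 [0.07287641 0.13831877 0.14295684] (array([526.5, 172.5]), array([114.1, 121.8]), 26.4, [[448.3999938964844, 201.8000030517578], [502.5, 92.69999694824219], [604.7000122070312, 143.3000030517578], [550.5999755859375, 252.39999389648438]])
shell 1482 [0.00972865 0.06594412 0.12544352] (array([513.1, 156.4]), array([128.1, 209.9]), 88.4
[... 868 characters left out ...]
235.5], [728.5999755859375, -188.60000610351562], [696.0, -11.399999618530273]])
S apron 2849 0.030241682587530638 (array([ 608.5, -203.4]), array([251.9,  71.5]), 8.4, [[478.6000061035156, -186.3000030517578], [489.0, -257.1000061035156], [738.2999877929688, -220.5], [727.9000244140625, -149.6999969482422]])
S bar 724 [0.12335445 0.13767596 0.14247372] (array([526.7, 176. ]), array([ 32.9, 140. ]), 71.6, [[455.1000061035156, 182.39999389648438], [587.9000244140625, 138.3000030517578], [598.2999877929688, 169.5], [465.3999938964844, 213.60000610351562]])
S bezel ((339.9506530761719, 277.1684875488281), (23.60641860961914, 16.74956512451172), 42.87890625) [ 0.58171539 -0.19566479  0.033     ]
```

View pics/topc.png

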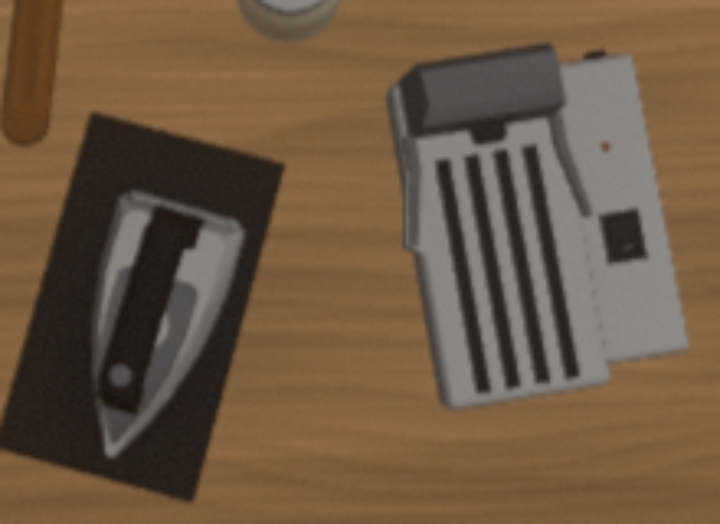

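The crop shows the deck's near corners at (450,405) and (608,380), the tower's foot near (488,135) and the bezel at (625,236). The iron's nose is at (110,455), and the heel's corners are at (122,195) and (240,230).

```bash
cat > m2.py <<'E'
from h import *
z=np.load('top0.npz');im,d=z['im'],z['d'];C=cloud('top',d);h=C[...,2];v,u=np.indices(d.shape)
def castall(m,zz): ys,xs=np.nonzero(m);return np.array([plane('top',x,y,zz)[:2] for x,y in zip(xs,ys)])
def half(x,lab,lo=None):
    H,e=np.histogram(x,bins=np.arange(x.min()-6,x.max()+6,1.0));H=np.convolve(H,np.ones(5)/5,'same')
    t=np.median(H[H>0])/2;i=np.nonzero(H>t)[0];print(lab,round(e[i[0]],1),round(e[i[-1]+1],1))
# base edges, yaw from deck near edge & apron
yaw=np.radians(8.2);A=np.array([[np.cos(yaw),np.sin(yaw)],[-np.sin(yaw),np.cos(yaw)]])
b=(u>295)&(u<395)&(v>130)&(v<260)
deck=b&(h>.035)&(h<.046);ap=b&(h>.024)&(h<.0345);tw=b&(h>.105)&(h<.12)
for n,m in(('deck',deck),('apron',ap),('tower',tw)):
    P=C[m][:,:2]@A.T*1000;half(P[:,0],n+' x');half(P[:,1],n+' y')
# deck strip edges per slice -> yaw
P=C[deck][:,:2]@A.T*1000
x0=[];
for a in range(470-20,600,10):
    q=P[(P[:,0]>a)&(P[:,0]<a+10)];
    if len(q)>60:x0.append((a+5,np.percentile(q[:,1],99.)))
x0=np.array(x0);k=np.polyfit(x0[:,0],x0[:,1],1);print('left edge slope rad',k[0],np.polyval(k,520))
g=lambda x,y:(180+x/3.2727,130+y/3.275)
for n,p,zz in(('dL',(448,405),.04),('dR',(606,381),.04),('apR',(686,350),.03),('apFar',(634,55),.03),('bez',(625,236),.033),('tip',(488,140),.072),
  ('nose',(110,457),.03),('heelL',(122,195),.06),('heelR',(242,230),.06),('barfar',(178,212),.135),('barnear',(117,405),.135)):
    q=plane('top',*g(*p),zz);print(n,q.round(4),'baseframe',(A@q[:2]*1000).round(1))
# iron
yi=-.295;B=np.array([[np.cos(yi),np.sin(yi)],[-np.sin(yi),np.cos(yi)]])
ib=(u>195)&(u<270)&(v>180)&(v<275)
m=ib&(h>.128)&(h<.148)&(im.max(2)<60);P=castall(m,.14);mu=P.mean(0);w,V=np.linalg.eigh(np.cov((P-mu).T));print('bar',m.sum(),mu,np.arctan2(V[1,1],V[0,1])*57.3,'med h',np.median(h[m]))
Q=P@B.T*1000;half(Q[:,0],'bar x');half(Q[:,1],'bar y')
m=ib&(h>.015)&(h<.085);Q=C[m][:,:2]@B.T*1000;half(Q[:,0],'iron x');half(Q[:,1],'iron y');print('minmax',Q.min(0),Q.max(0))
E
python3 m2.py
```

```text
deck x 434.7 651.7
deck y -250.3 -118.3
apron x 448.3 697.3
apron y -325.6 -109.6
tower x 656.8 695.8
tower y -237.0 -131.0
left edge slope rad 0.05431756671407803 -119.09073074785789
dL [ 0.448  -0.0582  0.04  ] baseframe [ 435.1 -121.5]
dR [ 0.4649 -0.1848  0.04  ] baseframe [ 433.8 -249.2]
apR [ 0.4883 -0.2533  0.03  ] baseframe [ 447.2 -320.4]
apFar [ 0.731  -0.2221  0.03  ] baseframe [ 691.9 -324.1]
bez [ 0.5811 -0.2072  0.033 ] baseframe [ 545.6 -287.9]
tip [ 0.6553 -0.091   0.072 ] baseframe [ 635.6 -183.6]
nose [0.4107 0.2116 0.03  ] baseframe [436.7 150.9]
heelL [0.6175 0.1979 0.06  ] baseframe [639.4 107.8]
heelR [0.5883 0.1034 0.06  ] baseframe [597.   18.4]
barfar [0.5956 0.1491 0.135 ] baseframe [610.8  62.6]
barnear [0.4569 0.1941 0.135 ] baseframe [480.  126.9]
bar 709 [0.52842971 0.1757245 ] 161.9100763150937 med h 0.13839716645954167
bar x 385.6 521.6
bar y 306.1 337.1
iron x 358.3 542.3
iron y 271.5 371.5
minmax [334.34244379 271.53026415] [542.0360903  373.93924783]
```

```bash
cat >> h.py <<'E'
def go(x,y,z,yaw):
    "shift (tool mm) and turn (tool z) from here to world mm and tool-x yaw in deg; shift holds before turning"
    s=env.read_state();r=R.from_quat(s['orientation']);m=r.as_matrix();ps=np.degrees(np.arctan2(m[1,0],m[0,0]))
    dlt=np.array([x,y,z])-np.array(s['tcp_pos'])*1000;dy=(yaw-ps+180)%360-180
    M=np.array([[np.cos(np.radians(ps)),np.sin(np.radians(ps)),0],[np.sin(np.radians(ps)),-np.cos(np.radians(ps)),0],[0,0,-1]])
    tilt=np.degrees(np.arccos(-m[2,2]))
    print('t',round(s['time'],2),'tcp',np.round(np.array(s['tcp_pos'])*1000,1),'yaw',round(ps,2),'tilt',round(tilt,2),'axis z',m[:,2].round(4),'F',np.round(s['wrist_force'],1),'gap',round(s['finger_gap'],3),'q',np.round(s['q'],2))
    print('shift',(M@dlt).round(1),'turn z',round(-np.radians(dy),4))
E
python3 -c "
from h import *
go(528,176,215,161.9)"
```

```text
t 0.1 tcp [273.1 561.5 230.2] yaw 154.06 tilt 0.11 axis z [-0.001  -0.0016 -1.    ] F [-1.1  0.2 -0.4] gap 0.999 q [ 1.    0.05  1.61  0.    1.48 -0.12]
shift [-397.8 -235.2   15.2] turn z -0.1369
```

Request:
arm_command(commands=[[-33, -19.5, 0, 0, 0, 0, 1], [-33, -19.5, 0, 0, 0, 0, 1], [-33, -19.5, 0, 0, 0, 0, 1], [-33, -19.5, 0, 0, 0, 0, 1], [-33, -19.5, 0, 0, 0, 0, 1], [-33, -19.5, 0, 0, 0, 0, 1], [-33, -19.5, 0, 0, 0, 0, 1], [-33, -19.5, 0, 0, 0, 0, 1], [-33, -19.5, 0, 0, 0, 0, 1], [-33, -19.5, 0, 0, 0, 0, 1]])

```text
time: 0.93
tcp_pos: [0.4853, 0.2405, 0.2309]
orientation: [0.224, 0.974, -0.0, -0.0]
wrist_force: [0.4, 0.1, -0.8]
finger_gap: 0.999
gripper_force: 0.0
```

Request:
arm_command(commands=[[-33, -19.5, 0, 0, 0, 0, 1], [-20, -15, 0, 0, 0, -0.07, 1], [0, 0, 0, 0, 0, -0.067, 1], [0, 0, 0, 0, 0, 0, 1], [0, 0, 0, 0, 0, 0, 1]])

```text
time: 1.35
tcp_pos: [0.5172, 0.1879, 0.2307]
orientation: [0.158, 0.987, -0.0, -0.001]
wrist_force: [-0.5, 0.5, -0.7]
finger_gap: 1.002
gripper_force: 0.0
```

```bash
python3 -c "
from h import *
go(528,176,107,161.9)
m=env.camera_model('wrist');print({k:np.round(v,4).tolist() for k,v in m.items()})
im,d=env.get_image('wrist');cv2.imwrite('pics/w1.png',im);np.savez('w1.npz',im=im,d=d)"
```

```text
t 1.35 tcp [517.2 187.9 230.7] yaw 161.78 tilt 0.06 axis z [-0.0011  0.     -1.    ] F [-0.5  0.5 -0.7] gap 1.002 q [ 0.21 -0.12  1.79  0.    1.48 -1.04]
shift [-14.   -7.9 123.7] turn z -0.0021
{'fx': 297.3186, 'fy': 297.3186, 'cx': 249.0544, 'cy': 195.3709, 'mount': [[-0.0003, -0.9492, -0.3147, 0.0803], [1.0, -0.0003, -0.0002, -0.0001], [0.0001, -0.3147, 0.9492, -0.1429], [0.0, 0.0, 0.0, 1.0]]}
```

View pics/w1.png

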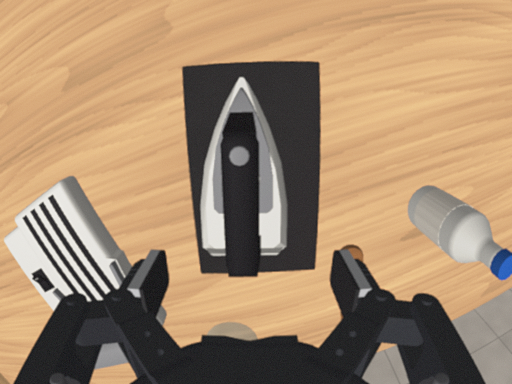

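The wrist view shows the iron head-on. Its nose is at (241,78), the heel corners at (206,253) and (285,250), and the bar spans columns 222–258 between rows 113 and 275.

```bash
cat >> h.py <<'E'
def wplane(uv,zz,s=None):
    s=s or env.read_state();m=env.camera_model('wrist');M=np.array(m['mount'])
    o=R.from_quat(s['orientation']).as_matrix();p=np.array(s['tcp_pos']);out=[]
    for (u,v),z in zip(uv,np.broadcast_to(zz,len(uv))):
        a=np.array([(u-m['cx'])/m['fx'],(v-m['cy'])/m['fy']]);t=np.hypot(*a)
        r=np.r_[a/t*np.sin(t),np.cos(t)];r=o@M[:3,:3]@r;c=o@M[:3,3]+p;out.append(c+r*(z-c[2])/r[2])
    return np.array(out)
E
python3 -c "
from h import *
uv=[(241,78),(206,253),(285,250),(222,180),(258,180),(222,230),(259,230),(240,113),(205,240),(286,240)]
P=wplane(uv,[.030,.05,.05,.14,.14,.14,.14,.14,.04,.04]);print((P*1000).round(1))
im=np.load('w1.npz')['im'];g=im.max(2)
for r in(140,200,220,240):
    x=np.nonzero(g[r,205:285]<75)[0]+205;print(r,x.min(),x.max(),(wplane([(x.min()-.5,r),(x.max()+.5,r)],.14)*1000).round(1).tolist())
"
```

```text
[[413.2 212.7  30. ]
 [597.9 104.9  50. ]
 [624.4 199.9  50. ]
 [494.8 172.2 140. ]
 [504.  200.1 140. ]
 [537.  156.9 140. ]
 [546.9 187.4 140. ]
 [448.  203.4 140. ]
 [584.7 107.3  40. ]
 [616.5 204.5  40. ]]
140 205 284 [[459.2, 169.9, 140.0], [479.1, 230.2, 140.0]]
200 223 258 [[511.2, 166.8, 140.0], [520.6, 195.3, 140.0]]
220 225 257 [[528.8, 162.2, 140.0], [537.5, 189.0, 140.0]]
240 226 259 [[547.1, 156.5, 140.0], [556.4, 184.9, 140.0]]
```

Request:
arm_command(commands=[[-16, -7, 30, 0, 0, -0.015, 1], [0, 0, 30, 0, 0, 0, 1], [0, 0, 30, 0, 0, 0, 1], [0, 0, 20, 0, 0, 0, 1], [0, 0, 14, 0, 0, 0, 1], [0, 0, 0, 0, 0, 0, 1], [0, 0, 0, 0, 0, 0, 1]])

```text
time: 1.98
tcp_pos: [0.5294, 0.1772, 0.1065]
orientation: [0.149, 0.989, -0.0, -0.001]
wrist_force: [0.1, -0.1, 0.5]
finger_gap: 0.999
gripper_force: 0.0
```

```bash
python3 -c "
from h import *
go(530,176.3,107,162.7)"
```

```text
t 1.98 tcp [529.4 177.2 106.5] yaw 162.81 tilt 0.12 axis z [-2.e-03 -3.e-04 -1.e+00] F [ 0.1 -0.1  0.5] gap 0.999 q [ 0.19  0.01  1.88  0.    1.26 -1.08]
shift [-0.8 -0.7 -0.5] turn z 0.0019
```

Request:
arm_command(commands=[[0, 0, 0, 0, 0, 0, 0.3], [0, 0, 0, 0, 0, 0, 0], [0, 0, 0, 0, 0, 0, 0], [0, 0, 0, 0, 0, 0, 0], [0, 0, 0, 0, 0, 0, 0], [0, 0, 0, 0, 0, 0, 0], [0, 0, 0, 0, 0, 0, 0], [0, 0, 0, 0, 0, 0, 0], [0, 0, 0, 0, 0, 0, 0], [0, 0, 0, 0, 0, 0, 0]])

```text
time: 2.82
tcp_pos: [0.531, 0.1762, 0.1085]
orientation: [0.15, 0.989, -0.0, 0.001]
wrist_force: [-2.3, -1.4, 5.1]
finger_gap: 0.359
gripper_force: 60.9
```

Request:
arm_command(commands=[[0, 0, -3, 0, 0, 0, 0], [0, 0, -6, 0, 0, 0, 0], [0, 0, -10, 0, 0, 0, 0], [0, 0, -15, 0, 0, 0, 0], [0, 0, -20, 0, 0, 0, 0], [0, 0, -20, 0, 0, 0, 0], [0, 0, 0, 0, 0, 0, 0], [0, 0, 0, 0, 0, 0, 0]])

```text
time: 3.48
tcp_pos: [0.5311, 0.1767, 0.1824]
orientation: [0.15, 0.989, 0.001, 0.001]
wrist_force: [-0.7, 0.4, -6.8]
finger_gap: 0.365
gripper_force: 60.3
```

```bash
python3 -c "
from h import *
go(560,-95,180,188)
for n in('side','wrist'):
    im,d=env.get_image(n);cv2.imwrite(f'pics/{n}2.png',im);np.savez(n+'2.npz',im=im,d=d)
a=cv2.imread('pics/side2.png')[90:330,130:400];a=cv2.resize(a,None,fx=1.4,fy=1.4);b=cv2.imread('pics/wrist2.png')[50:386]
o=np.zeros((336,378+512-100,3),np.uint8);o[:,:378]=a;o[:334,378:]=b[:,50:462];cv2.imwrite('pics/c2.png',o)
"
```

```text
t 3.48 tcp [531.1 176.7 182.4] yaw 162.77 tilt 0.16 axis z [ 2.7e-03  6.0e-04 -1.0e+00] F [-0.7  0.4 -6.8] gap 0.365 q [ 0.19 -0.07  1.82  0.    1.39 -1.08]
shift [-108.  -250.9    2.4] turn z -0.4403
```

View pics/c2.png

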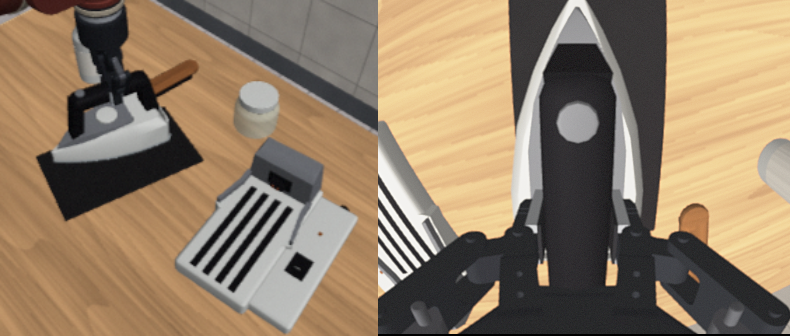

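The iron is held level and clear of the mat, with the deck, tower and contact block visible. I'll carry it over the mouth.

```bash
python3 -c "
from h import *
go(536,-108.7,187,188)"
```

```text
t 3.58 tcp [529.3 176.3 179.4] yaw 162.77 tilt 0.18 axis z [-3.1e-03 -5.0e-04 -1.0e+00] F [-1.1  0.3 -8.1] gap 0.367 q [ 0.19 -0.07  1.82  0.    1.39 -1.08]
shift [ -90.8 -270.2   -7.6] turn z -0.4404
```

Request:
arm_command(commands=[[-4, -10, -8, 0, 0, 0, 0], [-7, -20, 0, 0, 0, 0, 0], [-10, -30, 0, 0, 0, 0, 0], [-10, -30, 0, 0, 0, 0, 0], [-10, -30, 0, 0, 0, 0, 0], [-10, -30, 0, 0, 0, 0, 0], [-10, -30, 0, 0, 0, 0, 0], [-10, -30, 0, 0, 0, 0, 0], [-10, -30, 0, 0, 0, 0, 0], [-7, -20, 0, 0, 0, 0, 0]])

```text
time: 4.42
tcp_pos: [0.5362, -0.1013, 0.1881]
orientation: [0.151, 0.989, -0.001, -0.001]
wrist_force: [0.4, -0.1, -7.1]
finger_gap: 0.368
gripper_force: 61.4
```

Request:
arm_command(commands=[[-3, -10, 0, 0, 0, -0.04, 0], [0, 0, 0, 0, 0, -0.08, 0], [0, 0, 0, 0, 0, -0.1, 0], [0, 0, 0, 0, 0, -0.1, 0], [0, 0, 0, 0, 0, -0.08, 0], [0, 0, 0, 0, 0, -0.04, 0], [0, 0, 0, 0, 0, 0, 0], [0, 0, 0, 0, 0, 0, 0], [0, 0, 0, 0, 0, 0, 0]])

```text
time: 5.17
tcp_pos: [0.5369, -0.1086, 0.1886]
orientation: [-0.069, 0.998, 0.0, -0.001]
wrist_force: [-1.0, -0.1, -7.1]
finger_gap: 0.365
gripper_force: 61.4
```

```bash
python3 -c "
from h import *
go(536,-108.7,187,188)
o=np.zeros((450,800,3),np.uint8)
for i,n in enumerate(('side','top')):
    im,d=env.get_image(n);np.savez(n+'3.npz',im=im,d=d)
    y,x=((160,240),(120,280))[i];a=cv2.resize(im[y:y+150,x:x+133],(399,450));o[:,i*400:i*400+399]=a
cv2.imwrite('pics/c3.png',o)
"
```

```text
t 5.17 tcp [ 536.9 -108.6  188.6] yaw -172.09 tilt 0.07 axis z [-1.3e-03  3.0e-04 -1.0e+00] F [-1.  -0.1 -7.1] gap 0.365 q [-0.34 -0.1   1.84 -0.    1.41 -2.04]
shift [0.9 0.  1.6] turn z -0.0016
```

View pics/c3.png

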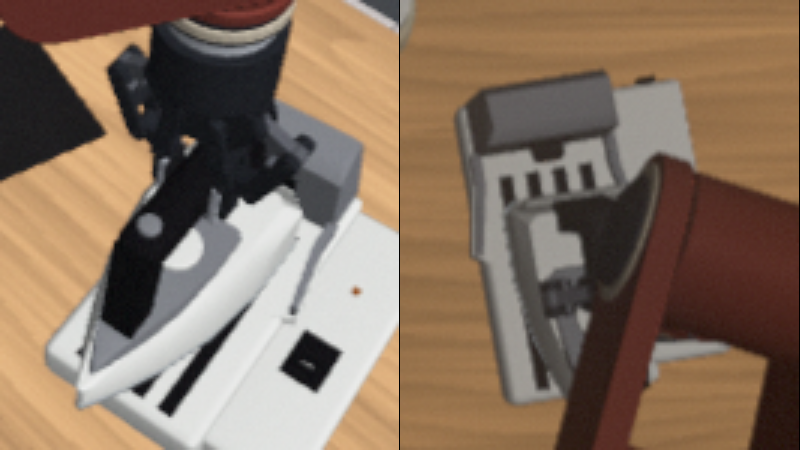

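In the side view (left) the iron hangs over the deck ahead of the tower. In the top view (right) the heel's top edge runs from crop (513,207) to (612,195), ahead of the tower and centred to within a few mm. I'll check the numbers next.

```bash
python3 -c "
from h import *
z=np.load('top3.npz');d=z['d'];C=cloud('top',d)
yaw=np.radians(7.9);A=np.array([[np.cos(yaw),np.sin(yaw)],[-np.sin(yaw),np.cos(yaw)]])
v,u=np.indices(d.shape);h=C[...,2]
m=(u>310)&(u<362)&(v>180)&(v<215)&(h>.115)&(h<.162)&(z['im'].min(2)>85)
P=C[m];Q=P[:,:2]@A.T*1000
print(m.sum(),np.percentile(h[m],[5,50,95]),np.percentile(Q,[1,5,50,95,99],axis=0).round(1).tolist())
for a in range(0,60,6):
    x=318+a*.6
g=lambda x,y:(280+(x-400)/3,120+y/3)
for n,p,zz in (('hl',(513,207),.146),('hr',(614,195),.146),('hlow',(513,207),.1),('twL',(487,152),.112),('twR',(615,127),.112),('tip',(546,156),.072),('dL',(508,404),.04)):
    print(n,A@plane('top',*g(*p),zz)[:2]*1000)
print('tcp',A@np.array([536.9,-108.6]))
# front face of tower from side cam: vertical points
z=np.load('side0.npz');d=z['d'];C=cloud('side',d);h=C[...,2];B=C[...,:2]@A.T*1000
m=(h>.055)&(h<.1)&(B[...,0]>600)&(B[...,0]<700)&(B[...,1]>-240)&(B[...,1]<-130)&(d>0);b=B[m]
for lo in range(-235,-130,15):
    q=b[(b[:,1]>lo)&(b[:,1]<lo+15)]
    if len(q)>5: print(lo,len(q),np.percentile(q[:,0],[10,50,90]).round(1))
m=(h>.105)&(h<.12)&(B[...,0]>600)&(B[...,0]<720)&(B[...,1]>-260)&(B[...,1]<-100)&(d>0);b=B[m];print('tower top',np.percentile(b,[1,5,50,95,99],axis=0).round(1).tolist())
"
```

```text
423 [0.13570245 0.14777224 0.1516336 ] [[532.9, -216.3], [536.4, -205.0], [563.6, -156.3], [598.0, -138.8], [600.5, -133.9]]
hl [ 592.70670071 -131.33603023]
hr [ 589.96441393 -211.83127404]
hlow [ 596.93577396 -139.25514252]
twL [ 643.977794   -123.65970914]
twR [ 648.49894818 -231.49968636]
tip [ 638.61369149 -179.43922718]
dL [ 433.5622341  -116.52094501]
tcp [ 516.87805311 -181.36330448]
-235 73 [653.1 654.1 655.8]
-220 72 [653.1 654.1 654.9]
-205 88 [641.3 653.  654.8]
-190 92 [638.4 650.8 654.1]
-175 71 [640.5 652.9 654.2]
-160 71 [652.3 653.3 654.6]
-145 69 [651.7 653.1 654.5]
tower top [[655.6, -234.6], [658.5, -231.2], [672.6, -185.8], [691.0, -134.8], [693.8, -130.0]]
```

Request:
arm_command(commands=[[2, 0, 5, 0, 0, 0, 0], [0, 0, 10, 0, 0, 0, 0], [0, 0, 10, 0, 0, 0, 0], [0, 0, 8, 0, 0, 0, 0], [0, 0, 5, 0, 0, 0, 0], [0, 0, 3, 0, 0, 0, 0], [0, 0, 1, 0, 0, 0, 0], [0, 0, 0, 0, 0, 0, 0], [0, 0, 0, 0, 0, 0, 0], [0, 0, 0, 0, 0, 0, 0]])

```text
time: 6.1
tcp_pos: [0.5359, -0.1088, 0.1481]
orientation: [-0.07, 0.998, -0.0, 0.001]
wrist_force: [-0.3, 0.5, -6.9]
finger_gap: 0.365
gripper_force: 61.2
```

Request:
arm_command(commands=[[0, 0, 0.5, 0, 0, 0, 0], [0, 0, 0.5, 0, 0, 0, 0], [0, 0, 0.5, 0, 0, 0, 0], [0, 0, 0.5, 0, 0, 0, 0], [0, 0, 0, 0, 0, 0, 0]])

```text
time: 6.52
tcp_pos: [0.5353, -0.1086, 0.1451]
orientation: [-0.07, 0.998, 0.0, -0.0]
wrist_force: [-0.2, 0.2, -6.8]
finger_gap: 0.361
gripper_force: 61.2
```

Request:
arm_command(commands=[[0, 0, 0.5, 0, 0, 0, 0], [0, 0, 0.5, 0, 0, 0, 0], [0, 0, 0, 0, 0, 0, 0]])

```text
time: 6.77
tcp_pos: [0.5353, -0.1086, 0.1441]
orientation: [-0.07, 0.998, 0.0, -0.0]
wrist_force: [0.1, -0.4, -7.2]
finger_gap: 0.363
gripper_force: 61.2
```

Request:
arm_command(commands=[[0, 0, 0.4, 0, 0, 0, 0], [0, 0, 0.4, 0, 0, 0, 0], [0, 0, 0, 0, 0, 0, 0]])

```text
time: 7.02
tcp_pos: [0.5353, -0.1087, 0.1434]
orientation: [-0.07, 0.998, 0.0, -0.0]
wrist_force: [0.4, -0.5, -7.5]
finger_gap: 0.363
gripper_force: 61.2
```

Request:
arm_command(commands=[[0, 0, 0.4, 0, 0, 0, 0], [0, 0, 0.4, 0, 0, 0, 0], [0, 0, 0, 0, 0, 0, 0]])

```text
time: 7.27
tcp_pos: [0.5354, -0.1087, 0.1427]
orientation: [-0.07, 0.998, -0.0, 0.0]
wrist_force: [-1.2, -0.2, -7.0]
finger_gap: 0.361
gripper_force: 61.5
```

Request:
arm_command(commands=[[0, 0, 0.4, 0, 0, 0, 0], [0, 0, 0, 0, 0, 0, 0]])

```text
time: 7.43
tcp_pos: [0.5355, -0.1087, 0.1426]
orientation: [-0.07, 0.998, -0.0, 0.0]
wrist_force: [-1.0, -0.5, -6.2]
finger_gap: 0.364
gripper_force: 61.6
```

Starting to touch.

Request:
arm_command(commands=[[0, 0, 0.4, 0, 0, 0, 0], [0, 0, 0, 0, 0, 0, 0]])

```text
time: 7.6
tcp_pos: [0.5357, -0.1087, 0.1426]
orientation: [-0.07, 0.998, -0.0, 0.0]
wrist_force: [-1.4, 0.2, -3.5]
finger_gap: 0.367
gripper_force: 61.9
```

Request:
arm_command(commands=[[0, 0, 0.4, 0, 0, 0, 0], [0, 0, 0, 0, 0, 0, 0]])

```text
time: 7.77
tcp_pos: [0.5358, -0.1088, 0.1426]
orientation: [-0.07, 0.998, -0.0, 0.0]
wrist_force: [-3.1, -0.5, 0.7]
finger_gap: 0.366
gripper_force: 62.4
```

Request:
arm_command(commands=[[0, 0, 0, 0, 0, 0, 0.5], [0, 0, 0, 0, 0, 0, 0.6], [0, 0, 0, 0, 0, 0, 0.8], [0, 0, 0, 0, 0, 0, 1], [0, 0, 0, 0, 0, 0, 1], [0, 0, 0, 0, 0, 0, 1], [0, 0, 0, 0, 0, 0, 1], [0, 0, 0, 0, 0, 0, 1]])

```text
time: 8.43
tcp_pos: [0.5354, -0.1087, 0.1415]
orientation: [-0.07, 0.998, -0.0, 0.0]
wrist_force: [-0.2, -0.3, -0.9]
finger_gap: 1.0
gripper_force: 0.0
```

Request:
arm_command(commands=[[0, 0, -5, 0, 0, 0, 1], [0, 0, -15, 0, 0, 0, 1], [0, 0, -25, 0, 0, 0, 1], [0, 0, -25, 0, 0, 0, 1], [30, 0, -10, 0, 0, 0, 0.5], [35, 0, 0, 0, 0, 0, 0], [35, 0, 0, 0, 0, 0, 0], [30, 0, 0, 0, 0, 0, 0], [20, 0, 0, 0, 0, 0, 0], [0, 0, 0, 0, 0, 0, 0]])

```text
time: 9.27
tcp_pos: [0.3846, -0.1298, 0.2218]
orientation: [-0.069, 0.998, -0.001, 0.0]
wrist_force: [0.4, -0.7, -0.0]
finger_gap: 0.144
gripper_force: 0.0
```

```bash
python3 -c "
from h import *
go(381,-130.3,100,188)
s=env.read_state();im,d=env.get_image('wrist');np.savez('w4.npz',im=im,d=d)
im2,d2=env.get_image('top');np.savez('top4.npz',im=im2,d=d2)
im3,d3=env.get_image('side');np.savez('side4.npz',im=im3,d=d3)
o=np.zeros((384,800,3),np.uint8);o[:,:512]=im;o[:384,512:]=cv2.resize(im3[150:342,220:364],(288,384));cv2.imwrite('pics/c4.png',o)
"
```

```text
t 9.27 tcp [ 384.6 -129.8  221.8] yaw -172.14 tilt 0.07 axis z [ 5.0e-04 -1.1e-03 -1.0e+00] F [ 0.4 -0.7 -0. ] gap 0.144 q [-0.51 -0.51  2.1  -0.    1.55 -2.22]
shift [  3.6  -0.  121.8] turn z -0.0025
```

View pics/c4.png

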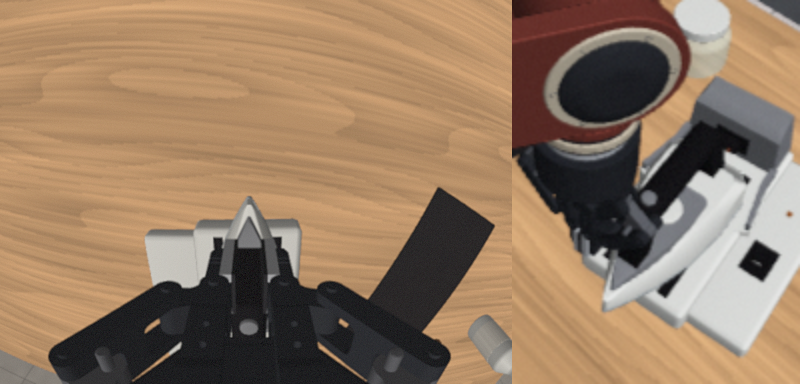

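The wrist view shows the nose tip at (250,197), with the deck's near edge from (196,222) to (301,219). The side view shows the iron flat on the deck in front of the tower.

```bash
python3 -c "
from h import *
yaw=np.radians(7.9);A=np.array([[np.cos(yaw),np.sin(yaw)],[-np.sin(yaw),np.cos(yaw)]])
P=wplane([(250,197),(250,197),(196,223),(301,219),(146,232)],[.06,.045,.04,.04,.03]);print((P*1000).round(1),(P[:,:2]@A.T*1000).round(1))
"
```

```text
[[ 409.7 -126.    60. ]
 [ 414.7 -125.2   45. ]
 [ 458.2 -184.8   40. ]
 [ 435.5  -60.6   40. ]
 [ 486.1 -251.6   30. ]] [[ 388.5 -181.1]
 [ 393.6 -181.1]
 [ 428.4 -246.1]
 [ 423.1 -119.9]
 [ 446.9 -316.1]]
```

Request:
arm_command(commands=[[4, 0, 15, 0, 0, 0, 0], [0, 0, 30, 0, 0, 0, 0], [0, 0, 35, 0, 0, 0, 0], [0, 0, 35, 0, 0, 0, 0], [0, 0, 30, 0, 0, 0, 0], [0, 0, 18, 0, 0, 0, 0], [0, 0, 8, 0, 0, 0, 0], [0, 0, 0, 0, 0, 0, 0], [0, 0, 0, 0, 0, 0, 0]])

```text
time: 10.17
tcp_pos: [0.3837, -0.1302, 0.0512]
orientation: [-0.07, 0.998, -0.0, 0.0]
wrist_force: [0.1, -0.3, 0.5]
finger_gap: -0.002
gripper_force: 0.0
```

```bash
python3 -c "
from h import *
go(381.5,-130.3,48,188)"
```

```text
t 10.17 tcp [ 383.7 -130.2   51.2] yaw -171.99 tilt 0.02 axis z [ 3.e-04 -1.e-04 -1.e+00] F [ 0.1 -0.3  0.5] gap -0.002 q [-0.51 -0.32  2.27  0.    1.2  -2.22]
shift [2.2 0.2 3.2] turn z 0.0001
```

Request:
arm_command(commands=[[-2, 0, 1, 0, 0, 0, 0], [-2, 0, 1, 0, 0, 0, 0], [-2, 0, 0, 0, 0, 0, 0], [-2, 0, 0, 0, 0, 0, 0], [-2, 0, 0, 0, 0, 0, 0], [-2, 0, 0, 0, 0, 0, 0], [-2, 0, 0, 0, 0, 0, 0], [-2, 0, 0, 0, 0, 0, 0]])

```text
time: 10.83
tcp_pos: [0.3989, -0.1278, 0.0486]
orientation: [-0.07, 0.998, -0.0, 0.0]
wrist_force: [0.7, 0.9, 0.4]
finger_gap: 0.001
gripper_force: 0.0
```

Request:
arm_command(commands=[[-2, 0, 0, 0, 0, 0, 0], [-2, 0, 0, 0, 0, 0, 0], [-2, 0, 0, 0, 0, 0, 0], [-2, 0, 0, 0, 0, 0, 0], [-2, 0, 0, 0, 0, 0, 0], [-2, 0, 0, 0, 0, 0, 0]])

```text
time: 11.33
tcp_pos: [0.4106, -0.1261, 0.0484]
orientation: [-0.07, 0.998, 0.0, -0.0]
wrist_force: [-2.6, -1.2, 1.1]
finger_gap: 0.003
gripper_force: 1.6
```

Request:
arm_command(commands=[[-2, 0, 0, 0, 0, 0, 0], [-2, 0, 0, 0, 0, 0, 0], [-2, 0, 0, 0, 0, 0, 0], [-2, 0, 0, 0, 0, 0, 0], [-2, 0, 0, 0, 0, 0, 0], [-2, 0, 0, 0, 0, 0, 0], [-2, 0, 0, 0, 0, 0, 0], [-2, 0, 0, 0, 0, 0, 0]])

```text
time: 12.0
tcp_pos: [0.4266, -0.1239, 0.0484]
orientation: [-0.07, 0.998, 0.0, -0.0]
wrist_force: [-2.3, -0.6, 0.7]
finger_gap: -0.0
gripper_force: 1.4
```

Request:
arm_command(commands=[[-1.5, 0, 0, 0, 0, 0, 0], [-1.5, 0, 0, 0, 0, 0, 0], [-1.5, 0, 0, 0, 0, 0, 0], [-1.5, 0, 0, 0, 0, 0, 0], [-1.5, 0, 0, 0, 0, 0, 0]])

```text
time: 12.42
tcp_pos: [0.434, -0.1229, 0.0484]
orientation: [-0.07, 0.998, 0.0, -0.0]
wrist_force: [-2.4, 0.5, -0.3]
finger_gap: 0.002
gripper_force: 1.4
```

```bash
python3 -c "
from h import *
go(449,-120.9,48,188)
o=np.zeros((450,800,3),np.uint8)
for i,n in enumerate(('side','top')):
    im,d=env.get_image(n);np.savez(n+'5.npz',im=im,d=d)
    y,x=((160,260),(120,290))[i];a=cv2.resize(im[y:y+150,x:x+133],(399,450));o[:,i*400:i*400+399]=a
cv2.imwrite('pics/c5.png',o)
"
```

```text
t 12.42 tcp [ 434.  -122.9   48.4] yaw -172.03 tilt 0.01 axis z [-1.e-04  0.e+00 -1.e+00] F [-2.4  0.5 -0.3] gap 0.002 q [-0.44 -0.18  2.16 -0.    1.16 -2.15]
shift [-15.2  -0.1   0.4] turn z -0.0005
```

View pics/c5.png

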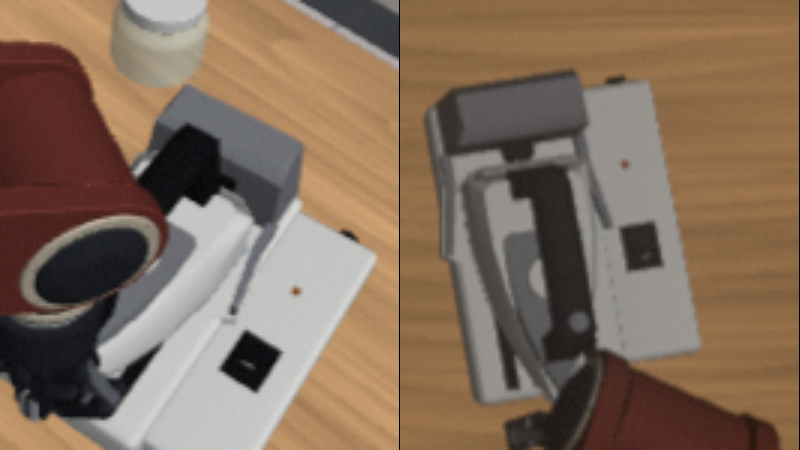

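In the side view (left) the heel is inside the cheeks. In the top view (right) the heel edge at crop row 165–170 is still about 18 mm short of the tower, and it looks straight. I'll keep pushing.

Request:
arm_command(commands=[[-1.5, 0, 0, 0, 0, 0, 0], [-1.5, 0, 0, 0, 0, 0, 0], [-1.5, 0, 0, 0, 0, 0, 0], [-1.5, 0, 0, 0, 0, 0, 0], [-1, 0, 0, 0, 0, 0, 0], [-1, 0, 0, 0, 0, 0, 0]])

```text
time: 13.02
tcp_pos: [0.4419, -0.1217, 0.0485]
orientation: [-0.07, 0.998, 0.0, -0.0]
wrist_force: [-2.2, -0.7, 0.4]
finger_gap: -0.0
gripper_force: 1.3
```

Request:
arm_command(commands=[[-1, 0, 0, 0, 0, 0, 0], [-1, 0, 0, 0, 0, 0, 0], [-1, 0, 0, 0, 0, 0, 0]])

```text
time: 13.27
tcp_pos: [0.4448, -0.1213, 0.0485]
orientation: [-0.07, 0.998, 0.0, -0.0]
wrist_force: [-3.4, 0.3, 0.3]
finger_gap: 0.002
gripper_force: 1.3
```

Request:
arm_command(commands=[[-1, 0, 0, 0, 0, 0, 0], [-1, 0, 0, 0, 0, 0, 0]])

```text
time: 13.43
tcp_pos: [0.4462, -0.1211, 0.0484]
orientation: [-0.07, 0.998, -0.0, -0.001]
wrist_force: [-8.0, -1.1, 3.2]
finger_gap: -0.002
gripper_force: 3.9
```

Request:
arm_command(commands=[[-0.8, 0, 0, 0, 0, 0, 0], [-0.7, 0, 0, 0, 0, 0, 0]])

```text
time: 13.6
tcp_pos: [0.4463, -0.1211, 0.0484]
orientation: [-0.07, 0.998, -0.0, -0.003]
wrist_force: [-13.0, -2.0, 7.8]
finger_gap: -0.003
gripper_force: 6.7
```

Request:
arm_command(commands=[[-0.7, 0, 0, 0, 0, 0, 0], [-0.7, 0, 0, 0, 0, 0, 0]])

```text
time: 13.77
tcp_pos: [0.4473, -0.121, 0.0484]
orientation: [-0.07, 0.998, -0.0, -0.004]
wrist_force: [-13.0, -2.8, 8.3]
finger_gap: -0.003
gripper_force: 6.7
```

Request:
arm_command(commands=[[-0.6, 0, 0, 0, 0, 0, 0], [-0.6, 0, 0, 0, 0, 0, 0]])

```text
time: 13.93
tcp_pos: [0.4484, -0.1209, 0.0484]
orientation: [-0.07, 0.998, -0.0, -0.004]
wrist_force: [-13.3, -2.4, 8.6]
finger_gap: 0.001
gripper_force: 6.7
```

Request:
arm_command(commands=[[-0.6, 0, 0, 0, 0, 0, 0], [-0.6, 0, 0, 0, 0, 0, 0]])

```text
time: 14.1
tcp_pos: [0.4496, -0.1207, 0.0484]
orientation: [-0.07, 0.998, -0.0, -0.004]
wrist_force: [-13.6, -1.4, 8.0]
finger_gap: 0.002
gripper_force: 6.7
```

Request:
arm_command(commands=[[-0.6, 0, 0, 0, 0, 0, 0], [-0.6, 0, 0, 0, 0, 0, 0]])

```text
time: 14.27
tcp_pos: [0.4508, -0.1205, 0.0484]
orientation: [-0.07, 0.998, -0.0, -0.004]
wrist_force: [-13.7, -1.9, 9.0]
finger_gap: 0.001
gripper_force: 6.8
```

Request:
arm_command(commands=[[-0.5, 0, 0, 0, 0, 0, 0], [0, 0, 0, 0, 0, 0, 0]])

```text
time: 14.43
tcp_pos: [0.4508, -0.1205, 0.0484]
orientation: [-0.07, 0.998, -0.0, -0.004]
wrist_force: [-14.6, -2.8, 10.2]
finger_gap: 0.002
gripper_force: 7.7
```

Request:
arm_command(commands=[[-0.6, 0, 0, 0, 0, 0, 0], [0, 0, 0, 0, 0, 0, 0]])

```text
time: 14.6
tcp_pos: [0.4509, -0.1205, 0.0484]
orientation: [-0.07, 0.998, -0.0, -0.005]
wrist_force: [-18.0, -2.9, 11.7]
finger_gap: 0.001
gripper_force: 8.9
```

Request:
arm_command(commands=[[-0.5, 0, 0, 0, 0, 0, 0], [0, 0, 0, 0, 0, 0, 0]])

```text
time: 14.77
tcp_pos: [0.4509, -0.1206, 0.0484]
orientation: [-0.07, 0.998, -0.0, -0.006]
wrist_force: [-18.5, -3.5, 12.0]
finger_gap: 0.007
gripper_force: 9.9
```

The push reached a hard stop after about 4.6 mm of contact travel, at 18 N. I'll back off and look.

Request:
arm_command(commands=[[1, 0, 0, 0, 0, 0, 0], [1, 0, 0, 0, 0, 0, 0], [2, 0, 0, 0, 0, 0, 0], [6, 0, 0, 0, 0, 0, 0], [12, 0, 0, 0, 0, 0, 0], [12, 0, -10, 0, 0, 0, 0], [0, 0, -30, 0, 0, 0, 0], [0, 0, -35, 0, 0, 0, 0], [0, 0, -35, 0, 0, 0, 0], [0, 0, -30, 0, 0, 0, 0]])

```text
time: 15.6
tcp_pos: [0.4217, -0.1248, 0.1913]
orientation: [-0.07, 0.998, -0.001, 0.002]
wrist_force: [-0.2, -0.6, -0.1]
finger_gap: -0.001
gripper_force: 0.0
```

```bash
python3 -c "
from h import *
go(566,-208.6,170,188)"
```

```text
t 15.6 tcp [ 421.7 -124.8  191.3] yaw -172.02 tilt 0.22 axis z [ 0.0037 -0.001  -1.    ] F [-0.2 -0.6 -0.1] gap -0.001 q [-0.46 -0.39  2.07  0.    1.46 -2.17]
shift [-131.2 -103.    21.3] turn z -0.0004
```

Request:
arm_command(commands=[[0, -20, 0, 0, 0, 0, 0], [0, -35, 0, 0, 0, 0, 0], [-20, -30, 0, 0, 0, 0, 0], [-35, -15, 0, 0, 0, 0, 0], [-35, -3, 0, 0, 0, 0, 0], [-35, 0, 0, 0, 0, 0, 0], [-30, 0, 0, 0, 0, 0, 0], [-15, 0, 0, 0, 0, 0, 0], [0, 0, 0, 0, 0, 0, 0], [0, 0, 0, 0, 0, 0, 0]])

```text
time: 16.43
tcp_pos: [0.6041, -0.2029, 0.1883]
orientation: [-0.07, 0.998, 0.0, 0.0]
wrist_force: [-0.1, -0.4, 0.1]
finger_gap: 0.001
gripper_force: 0.0
```

```bash
python3 -c "
from h import *
go(566,-208.6,170,188)
im,d=env.get_image('wrist');np.savez('w6.npz',im=im,d=d)
im2,d2=env.get_image('top');np.savez('top6.npz',im=im2,d=d2)
o=np.zeros((384,800,3),np.uint8);o[:,:512]=im;o[:,512:]=cv2.resize(im2[130:274,285:393],(288,384));cv2.imwrite('pics/c6.png',o)
"
```

```text
t 16.43 tcp [ 604.1 -202.9  188.3] yaw -171.97 tilt 0.01 axis z [ 1.e-04  1.e-04 -1.e+00] F [-0.1 -0.4  0.1] gap 0.001 q [-0.44  0.11  1.62  0.    1.41 -2.15]
shift [38.5 -0.3 18.3] turn z 0.0005
```

View pics/c6.png

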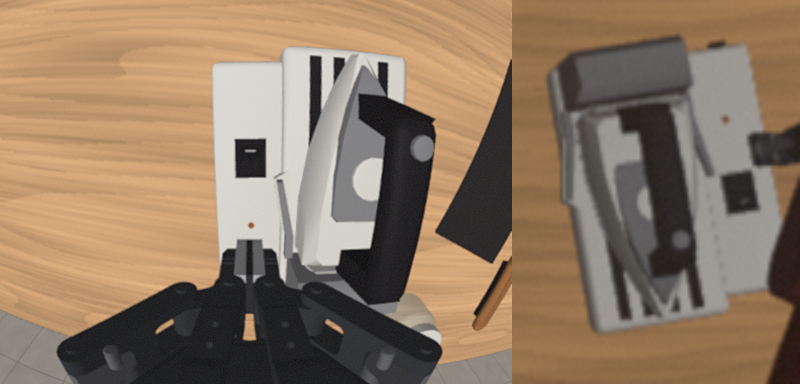

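The wrist view (left) shows the rocker's bezel at columns 235–266, rows 139–178, with its mark at row 151. The top view (right) shows the iron straight against the tower.

```bash
python3 -c "
from h import *
yaw=np.radians(7.9);A=np.array([[np.cos(yaw),np.sin(yaw)],[-np.sin(yaw),np.cos(yaw)]])
im=np.load('w6.npz')['im'];g=im.max(2)
m=(g[130:190,225:275]<70);ys,xs=np.nonzero(m);print(xs.min()+225,xs.max()+225,ys.min()+130,ys.max()+130)
u0,u1,v0,v1=[np.percentile(a,p)+o for a,p,o in((xs,1,225),(xs,99,225),(ys,1,130),(ys,99,130))]
uv=[(250,v0-.5),(250,v1+.5),(u0-.5,160),(u1+.5,160),(214,70),(214,200),(286,50)]
P=wplane(uv,[.032]*4+[.03,.03,.04]);print((P*1000).round(1),(P[:,:2]@A.T*1000).round(1))
print(g[134:184,250])
z=np.load('top6.npz');d=z['d'];C=cloud('top',d);h=C[...,2];B=C[...,:2]@A.T*1000
for lo in(-225,-160,-150,-145):
  for nm,t in(('6',z),):
    m=(B[...,1]>lo)&(B[...,1]<lo+10)&(B[...,0]>600)&(B[...,0]<672)&(d>0)
    o=np.argsort(B[m][:,0]);print(lo,[(int(a),int(b)) for a,b in zip(B[m][o,0],h[m][o]*1000)][::2])
"
```

```text
236 264 139 176
[[ 562.7 -208.3   32. ]
 [ 601.1 -202.9   32. ]
 [ 585.8 -220.1   32. ]
 [ 581.7 -190.6   32. ]
 [ 497.3 -253.5   30. ]
 [ 632.8 -237.6   30. ]
 [ 468.6 -186.6   40. ]] [[ 528.8 -283.6]
 [ 567.5 -283.6]
 [ 550.  -298.5]
 [ 549.9 -268.7]
 [ 457.7 -319.5]
 [ 594.1 -322.3]
 [ 438.6 -249.2]]
[215 216 219 217 177  90  34  39  40  41  36  30  37  32  29  89 160 139
  76  37  33  32  33  33  31  28  34  34  37  35  39  34  33  34  39  32
  41  42  37  31  36  35  47 126 207 219 214 214 214 214]
-225 [(600, 477), (600, 462), (601, 102), (602, 100), (604, 99), (606, 101), (607, 101), (609, 101), (611, 100), (612, 100), (614, 103), (615, 102), (616, 102), (617, 102), (619, 102), (621, 102), (622, 100), (624, 104), (625, 98), (626, 101), (627, 102), (629, 101), (629, 105), (632, 98), (633, 101), (635, 96), (636, 96), (638, 93), (639, 92), (641, 91), (642, 93), (643, 99), (646, 93), (647, 92), (653, 100), (653, 102), (653, 96), (653, 69), (654, 63), (655, 101), (656, 101), (657, 104), (658, 102), (659, 103), (660, 105), (661, 109), (662, 109), (664, 110), (664, 110), (666, 112), 
[... 1484 characters left out ...]
), (605, 96), (606, 105), (607, 97), (608, 104), (609, 100), (610, 93), (611, 101), (613, 95), (614, 100), (615, 95), (616, 99), (618, 96), (619, 103), (620, 94), (621, 104), (622, 98), (624, 100), (625, 98), (626, 101), (627, 100), (629, 101), (630, 99), (631, 99), (632, 97), (634, 98), (635, 96), (636, 93), (638, 92), (639, 90), (641, 86), (642, 90), (643, 96), (644, 88), (645, 86), (646, 90), (648, 47), (649, 76), (649, 44), (651, 49), (652, 57), (652, 88), (652, 74), (653, 70), (653, 51), (653, 95), (654, 103), (655, 102), (657, 102), (657, 104), (658, 106), (660, 104), (661, 107), (661, 108), (663, 110), (664, 110), (665, 111), (666, 112), (667, 113), (668, 108), (670, 112), (671, 112)]
```

```bash
python3 -c "
from h import *
go(567.4,-209,47,188)"
```

```text
t 16.53 tcp [ 603.  -203.2  188.5] yaw -172.04 tilt 0.01 axis z [-1.e-04 -0.e+00 -1.e+00] F [0.8 0.5 0.1] gap -0.001 q [-0.44  0.11  1.63 -0.    1.41 -2.15]
shift [ 36.1  -0.8 141.5] turn z -0.0007
```

Request:
arm_command(commands=[[18, -0.8, 10, 0, 0, 0, 0], [18, 0, 25, 0, 0, 0, 0], [0, 0, 30, 0, 0, 0, 0], [0, 0, 30, 0, 0, 0, 0], [0, 0, 25, 0, 0, 0, 0], [0, 0, 12, 0, 0, 0, 0], [0, 0, 5, 0, 0, 0, 0], [0, 0, 0, 0, 0, 0, 0], [0, 0, 0, 0, 0, 0, 0], [0, 0, 0, 0, 0, 0, 0]])

```text
time: 17.37
tcp_pos: [0.5697, -0.2097, 0.0539]
orientation: [-0.07, 0.998, -0.001, 0.002]
wrist_force: [-0.1, -1.0, 0.4]
finger_gap: 0.0
gripper_force: 0.0
```

```bash
python3 -c "
from h import *
go(567.4,-209,44,188)"
```

```text
t 17.37 tcp [ 569.7 -209.7   53.9] yaw -172.03 tilt 0.23 axis z [ 0.0036 -0.0018 -1.    ] F [-0.1 -1.   0.4] gap 0.0 q [-0.48  0.18  1.79  0.    1.17 -2.19]
shift [2.1 1.  9.9] turn z -0.0005
```

Request:
arm_command(commands=[[2, 0.5, 2, 0, 0, 0, 0], [0, 0, 2, 0, 0, 0, 0], [0, 0, 2, 0, 0, 0, 0], [0, 0, 2, 0, 0, 0, 0], [0, 0, 1, 0, 0, 0, 0], [0, 0, 0, 0, 0, 0, 0], [0, 0, 0, 0, 0, 0, 0]])

```text
time: 17.95
tcp_pos: [0.5662, -0.2086, 0.0425]
orientation: [-0.07, 0.998, 0.0, -0.0]
wrist_force: [-0.9, 1.4, 0.9]
finger_gap: -0.001
gripper_force: 0.5
```

Request:
arm_command(commands=[[0, 0, 0.5, 0, 0, 0, 0], [0, 0, 0.5, 0, 0, 0, 0], [0, 0, 0, 0, 0, 0, 0]])

```text
time: 18.2
tcp_pos: [0.5662, -0.2087, 0.0422]
orientation: [-0.07, 0.998, 0.0, -0.0]
wrist_force: [-2.5, 1.2, 4.6]
finger_gap: 0.002
gripper_force: 2.5
```

Request:
arm_command(commands=[[0, 0, 0.4, 0, 0, 0, 0], [0, 0, 0.4, 0, 0, 0, 0]])

```text
time: 18.37
tcp_pos: [0.5663, -0.2087, 0.0419]
orientation: [-0.07, 0.998, 0.0, -0.0]
wrist_force: [-5.0, 2.6, 9.5]
finger_gap: -0.001
gripper_force: 4.9
```

Request:
arm_command(commands=[[0, 0, 0.4, 0, 0, 0, 0], [0, 0, 0.4, 0, 0, 0, 0]])

```text
time: 18.53
tcp_pos: [0.5662, -0.2088, 0.0417]
orientation: [-0.07, 0.998, 0.0, -0.0]
wrist_force: [-6.2, 2.9, 12.2]
finger_gap: -0.002
gripper_force: 5.8
```

Request:
arm_command(commands=[[0, 0, 0.4, 0, 0, 0, 0], [0, 0, 0.4, 0, 0, 0, 0]])

```text
time: 18.7
tcp_pos: [0.5656, -0.2088, 0.0406]
orientation: [-0.07, 0.998, 0.0, -0.001]
wrist_force: [-7.5, 1.6, 9.9]
finger_gap: 0.0
gripper_force: 4.6
```

Request:
arm_command(commands=[[0.5, 0, 0.2, 0, 0, 0, 0]])

```text
time: 18.78
tcp_pos: [0.5652, -0.2088, 0.0399]
orientation: [-0.07, 0.998, 0.0, -0.001]
wrist_force: [-4.5, 0.8, 6.1]
finger_gap: 0.001
gripper_force: 3.0
```

Request:
arm_command(commands=[[0.5, 0, 0.2, 0, 0, 0, 0]])

```text
time: 18.87
tcp_pos: [0.5649, -0.2088, 0.0394]
orientation: [-0.07, 0.998, 0.0, -0.001]
wrist_force: [-2.8, 1.3, 3.3]
finger_gap: -0.004
gripper_force: 2.1
```

Request:
arm_command(commands=[[0, 0, 0.3, 0, 0, 0, 0], [0, 0, 0.3, 0, 0, 0, 0]])

```text
time: 19.03
tcp_pos: [0.5651, -0.2089, 0.0381]
orientation: [-0.07, 0.998, -0.0, 0.0]
wrist_force: [-1.1, -0.4, 0.9]
finger_gap: -0.001
gripper_force: 0.6
```

Request:
arm_command(commands=[[0, 0, 0.3, 0, 0, 0, 0], [0, 0, 0.3, 0, 0, 0, 0]])

```text
time: 19.2
tcp_pos: [0.5653, -0.2088, 0.0371]
orientation: [-0.069, 0.998, 0.0, 0.0]
wrist_force: [-0.2, 0.3, 0.6]
finger_gap: 0.001
gripper_force: 0.0
```

The force is gone, so either it has snapped over or the finger slid off the end. I'll raise and check.

Request:
arm_command(commands=[[0, 0, -5, 0, 0, 0, 0], [0, 0, -20, 0, 0, 0, 0], [0, 0, -35, 0, 0, 0, 0], [0, 0, -35, 0, 0, 0, 0], [-18, 0, -30, 0, 0, 0, 0], [-18, 0, -20, 0, 0, 0, 0], [0, 0, 0, 0, 0, 0, 0], [0, 0, 0, 0, 0, 0, 0], [0, 0, 0, 0, 0, 0, 0]])

```text
time: 19.95
tcp_pos: [0.6001, -0.2035, 0.1813]
orientation: [-0.07, 0.998, 0.0, -0.001]
wrist_force: [0.1, 0.4, -0.7]
finger_gap: 0.001
gripper_force: 0.0
```

```bash
python3 -c "
from h import *
go(604,-203,188,188)
im,d=env.get_image('wrist');np.savez('w7.npz',im=im,d=d)
im3,d3=env.get_image('side');np.savez('side7.npz',im=im3,d=d3)
a=np.load('w6.npz')['im'][125:195,215:285];b=im[125:195,215:285]
s0=np.load('side0.npz')['im'][262:297,322:357];s1=im3[262:297,322:357]
o=np.vstack([np.hstack([cv2.resize(x,(290,290)) for x in p]) for p in((a,b),(s0,s1))]);cv2.imwrite('pics/c7.png',o)
"
```

```text
t 19.95 tcp [ 600.1 -203.5  181.3] yaw -172.02 tilt 0.11 axis z [-1.8e-03  7.0e-04 -1.0e+00] F [ 0.1  0.4 -0.7] gap 0.001 q [-0.44  0.11  1.64 -0.    1.4  -2.15]
shift [-4.  -0.1 -6.7] turn z -0.0003
```

View pics/c7.png

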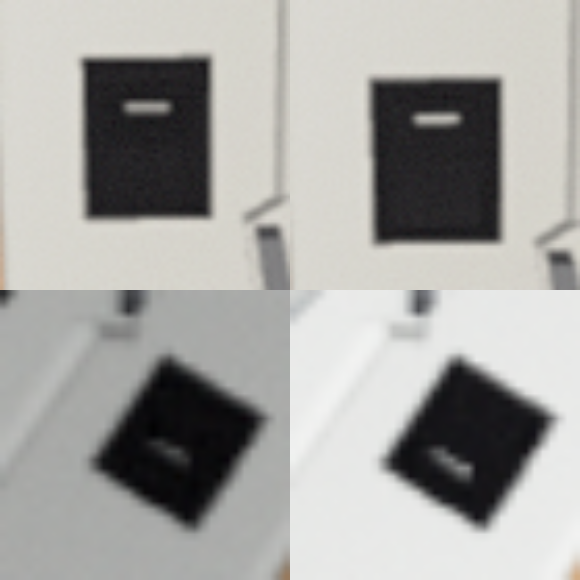

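The mark has moved towards the bezel's edge in both views: in the wrist view from row 107 (box from 57) to 119 (box from 79), and down-left in the side view. That fits the half having dropped. A depth check will confirm it.

```bash
python3 -c "
from h import *
yaw=np.radians(7.9);A=np.array([[np.cos(yaw),np.sin(yaw)],[-np.sin(yaw),np.cos(yaw)]])
for f in('side0','side7'):
    z=np.load(f+'.npz');d=z['d'];C=cloud('side',d);B=C[...,:2]@A.T*1000;h=C[...,2]*1000
    for a,b in((532,538),(538,544),(552,558),(558,564)):
        m=(B[...,0]>a)&(B[...,0]<b)&(abs(B[...,1]+284)<8)&(d>0)&(h<60);print(f,a,m.sum(),h[m].mean().round(1))
    m=(d>0)&(h>70)&(h<104)&(B[...,0]>600)&(B[...,0]<652)&(B[...,1]>-235)&(B[...,1]<-195)
    if f=='side7':print('iron edge',np.percentile(B[m],[50,95,99],axis=0).round(1))
"
```

```text
side0 532 26 36.1
side0 538 19 37.6
side0 552 20 36.4
side0 558 15 36.1
side7 532 25 34.5
side7 538 18 36.5
side7 552 24 39.1
side7 558 18 41.4
iron edge [[ 620.  -218.3]
 [ 643.  -200. ]
 [ 645.  -195.8]]
```

The +x half has risen from about 36 to 41 mm, so the switch is on.

```bash
python3 -c "
from cell import env
print(env.finish_job())"
```

```text
the job is handed in; nothing more can be done
None
```

I handed the job in at about 20 s: the iron was pushed to a hard stop against the tower, the rocker read as snapped on by depth, and the arm was clear. The hand-in gave no verdict back.

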